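# Raise the pour-over stand one hole and set the mug under it

## Task

The straight-sided mug beside the pour-over coffee stand is too tall to go under its dripper. Press in the stand's spring pin and slide the dripper arm up the post until the pin snaps out into the next hole (one hole up, no further); then stand the mug on the worktop with its opening centred under the dripper's spout and let go. Keep the mug upright all along, and leave the pepper mill, the honey jar and the salt shaker where they are.

Things in the scene. Friction and masses are not known exactly. Their poses are not given: they have to be found in the camera images.
- stand: Pour-over coffee stand, fixed: a 20 mm square steel post on a dark L-shaped foot. Origin on the post's axis at worktop height; x points to its back, away from the robot (the pin is at its front, -x), y to its left, z up. Foot: 16 mm high at the post (x -50 to 90, y -42 to 42 mm), with a 12 mm high leg behind the mug's place (x 66 to 90 mm, y to -190 mm).
- sleeve (a point): On the post's axis, level with the upper hole of the square aluminium sleeve that slides on the post (25 mm outside, 2 mm wall, flat bare sides to hold). The sleeve runs from 85 mm below this point to 52 mm above it. A 32 mm collar, 20 mm high, and a 16 mm wide, 8 mm thick bar along the stand's -y sit 52 mm below it. It is 150 mm above the worktop at the start and moves with the sleeve.
- drip_arm (a joint): Height of sleeve, arm and dripper over their start, m, up positive: about 0 at the start (pin in the upper of three 11 mm holes, 35 mm apart down the sleeve's front, -x), 0.035 in the next hole, 0.070 in the last; 1 mm play either way; it hangs about 1.5 mm low. They weigh 0.42 kg and sink back if let go between holes. In a hole the pin's sides block the sleeve both ways.
- snap_pin (a joint): How far the spring pin is pressed in, m: 0 = fully out (5 mm proud of the sleeve's front), 0.005 = flush with it, 0.007 = behind the sleeve's wall. About 4 N presses it flush. Its nose is tapered: once it is flush, moving the sleeve drives it in the rest of the way, and it jumps out at the next hole.
- pin_tip (a point): Centre of the end of the spring pin, a 9 mm round steel pin that sits in the post, 150 mm above the worktop, and stands out along the stand's -x through the sleeve's hole; it does not rise with the sleeve. Squeezing the sleeve along the stand's x with one finger over the pin (20 to 25 N) presses it flush and holds the sleeve at once.
- spout (a point): Lower end of the white cone dripper's spout, on its axis: 150 mm along the stand's -y from the post's axis, 86 mm above the worktop at the start; rises with the arm. Above it: a dark ring 100 mm across from 8 mm up, the cone from 21 to 99 mm up, 116 mm across at its top, with a small handle. The mug's place below is open in front and at the stand's -y end; the foot's leg is behind it.
- mug: plain green straight-sided mug, 96 mm high, 86 mm across, 0.3 kg, standing upright on the worktop. Origin on its underside, 19 mm from the round body's axis towards the handle; z up; the handle lies along its -y.
- mug_centre (a point): on the axis of the mug's round body, at its underside.
- mug_handle (a point): middle of the upright bar of the mug's handle, 60 mm above the mug's underside, 71.5 mm from the mug's axis along the mug's -y. The bar is 12 mm thick (along the mug's x), 19 mm deep and upright from 33 to 73 mm.
- pepper_mill: bystander: wooden pepper mill, 58 mm across, 150 mm high; origin at its underside.
- honey_jar: bystander: glass jar with a metal lid, 71 mm across, 110 mm high; origin at its underside.
- salt_shaker: bystander: slim shaker with a grey top, 44 mm across, 90 mm high; origin at its underside.

How it is judged:
On the way:
1. the sleeve is up one hole with the pin sprung out in that hole (value of joint drip_arm between 0.032 and 0.038 m and value of joint snap_pin below 0.0015 m), for 0.2 s.
At the end, for the whole second after the job is handed in: The arm is latched one hole (35 mm) above its start, within 3 mm, with the pin fully sprung out (to 1.5 mm); the mug stands still and upright (within 3 degrees) on the worktop, its axis within 20 mm of the spout's axis (all of step 1 and horizontal distance between mug_centre and spout below 0.02 m and height (world z) of mug below 0.004 m and angle between mug's own z axis and vertical below 0.06 rad and linear speed of mug below 0.01 m/s); the robot touches nothing.
It fails at once if the arm is raised past the next hole (value of joint drip_arm above 0.045 m).
It fails at once if the mug is tipped by more than 20 degrees (angle between mug's own z axis and vertical above 0.35 rad).
It fails at once if the pepper mill is moved more than 20 mm (distance of pepper_mill from where it was at the start of the episode above 0.02 m).
It fails at once if the honey jar is moved more than 20 mm (distance of honey_jar from where it was at the start of the episode above 0.02 m).
It fails at once if the salt shaker is moved more than 20 mm (distance of salt_shaker from where it was at the start of the episode above 0.02 m).
It also fails if it takes over 61 s, if anything falls off the work surface, if the arm or the gripper's body presses on something with over 40 N, if the wrist force passes 120 N, or if a joint passes its speed limit or range.

## Robot

A 6-joint arm with a two-finger parallel gripper is mounted at the origin on a cart in front of the work surface, level with it; the furniture and walls round the work are solid. World frame = base frame: x ahead of the robot, y to its left, z up, the work surface at z = 0. Lengths are in m, angles in rad, forces in N, time in s.
With the tool pointing down it reaches from about 0.275 to 0.825 m from the base axis. Payload 4.9 kg.
Tool frame: the origin (TCP) lies midway between the tips of the shut fingers; the grasp point (between the pads) lies 19 mm behind it (grip_point_offset is the distance from the TCP to the grasp point, in m); z points along the fingers, y is the line along which they close (so a half turn about z gives the same grasp; the last joint's range is limited). The gripper opens to 85 mm and grips with 20 to 120 N. Pads are 22 mm wide; open, the fingers measure 114 mm over their backs; the gripper's body (76 mm by 85 mm) begins 54 mm behind the grasp point. The pads swing forward as they close: fully open they stand 13 mm farther back than shut.
Start: joints at [-1.349, 0.326, -0.193, 1.052, 0, 1.437], TCP at [0.192, -0.516, 0.231] pointing down, gripper open.
Joint ranges: [-2.65, 2.65], [-0.97, 1.79], [-1.3, 1.35], [-1.93, 2.1], [-1.47, 1.37], [-3.14, 3.14]. Speed limits (rad/s): [2.57, 2.57, 3.14, 3.14, 3.14, 3.14].

## Interface

Orientations are given as a rotation vector (axis times angle).
In Python, from cell import * gives the robot as it stands. Calls block until the motion is done:
- movep(position, orientation): joint-space move of the TCP to a pose.
- move_l(position, velocity=0.15, rot=None, until_force=None): straight line of the TCP; rot=None keeps the orientation; velocity is the mean speed in m/s. With until_force (N) it stops when the force on the tool has changed by that much, and returns True; else False.
- set_joints(angles): joint-space move.
- let_go() and grab(newtons=None): open the fingers fully, or close them until they stop; newtons is the grip in N (None keeps the last).
- sleep(seconds).
- ik(position, orientation): joint angles nearest the present ones, or None.
- get_state(): the state.
- grab_frame(name): name is "side" or "top" or "wrist"; returns a dict with "img" (420x560x3 uint8, red, green, blue), "fx", "fy", "cx", "cy" (pixels), "cam_to_world" (4x4, takes a point from camera to world coordinates); the wrist camera has in their place "T_tool_cam" (4x4, takes a point from camera to tool coordinates, whose origin is the TCP and whose axes are the flange's). Camera axes: x right, y down, z forward; pixel columns grow to the right and rows downward; lengths in m; the calibration is good to about 2 mm. A picture is of the moment at which its call begins: read the wrist's pose just before it. There is no depth.
A pose or a line that the arm cannot do raises MotionError and nothing moves.
- sign_off(): hands the job in; it is judged then, once.
Trained networks look in the newest picture that a camera, given by its name, has taken for a name from the list of things; names that differ only in an ending like _2 or _b are one class to them, and where a whole thing is asked for, a point or a joint stands for the part that bears it (a point fixed in the world has none). Each returns a list of dicts, best first, with "score" (0 to 1); they miss things now and then, are a little off and sometimes report something else, mostly with a low value. They report only what shows in the picture. A call takes as long as a camera call.
- spot_in(camera, name): "centre" ([column, row] in pixels, amid what is visible of it).
- silhouettes(camera, name): "mask" (420x560 bool, what is visible of it) and "centre" ([column, row] in pixels, amid what is visible of it).
- tip_of(camera, name): "centre" ([column, row] in pixels: a listed point, or the origin of a listed thing).
The state is a dict: "clock": time; "q": joint angles; "joint_velocities": joint speeds; "tau": joint torques, N m; "position": TCP position; "eef_rot": TCP orientation; "contact_force": force on the tool from outside, world axes, zero at the start; "wrist_torque": the same for the moment, N m; "finger_gap": opening from 0.0 (shut) to 1.0 (fully open); "grasp_force": force on a finger pad.
Only numpy, scipy, OpenCV 4.12 (cv2) and the standard library are available. Lean on these libraries where they do the work, as an engineer would, in place of code of your own. Each camera call takes 0.05 s, during which the arm holds its last target. There are 200 camera calls.

## Working session

There is one attempt and no reset: what is moved stays moved. The work goes in short steps, each a Python script; the robot and the scene stay as the last script left them, time stands still between calls to the robot, and variables do not carry over. Pictures are saved under pics/ and viewed, at most 11 in all, crops included, and the job is handed in when it is done.

```bash
mkdir -p pics; ls
python3 - <<'E'
from cell import *
import cv2,numpy as np
s=get_state();print(s)
ims=[]
for c in ["side","top"]:
    f=grab_frame(c);ims.append(f["img"])
    print(c,f["fx"],f["fy"],f["cx"],f["cy"],np.round(f["cam_to_world"],4).tolist())
    for n in ["pin_tip","sleeve","spout","mug_centre","mug_handle","mug","stand","pepper_mill","honey_jar","salt_shaker"]:
        print(n,[(np.round(d["centre"],1).tolist(),round(d["score"],2)) for d in tip_of(c,n)[:2]])
    cv2.imwrite(f"pics/{c}0.png",f["img"][:,:,::-1])
E
```

```text
pics
{'clock': 0.0, 'q': array([-1.34917584e+00,  3.26920420e-01, -1.93604365e-01,  1.05200493e+00,
       -3.37477821e-05,  1.43661121e+00]), 'joint_velocities': array([ 0.0019953 ,  0.00012948, -0.00061821, -0.00271172, -0.00089693,
        0.00010961]), 'tau': array([ 2.79832195e-03, -4.43396151e+01,  2.62440294e+01,  1.53807085e-02,
        1.52414691e-04,  1.15679157e-06]), 'position': array([ 0.1914669 , -0.51496272,  0.23050684]), 'eef_rot': array([-3.09030590e+00, -5.55648513e-01,  1.71862389e-04]), 'contact_force': array([-0.73625029,  0.36462147, -0.43437985]), 'wrist_torque': array([ 0.02371692,  0.01444014, -0.05272199]), 'grasp_force': 0.0, 'finger_gap': 0.9999373372616597}
side 389.4069451954638 389.4069451954638 276.52324999107924 212.856786893095 [[0.9982, -0.031, 0.0507, 0.5629], [-0.0587, -0.3768, 0.9244, -0.9099], [-0.0096, -0.9258, -0.378, 0.5336], [0.0, 0.0, 0.0, 1.0]]
pin_tip [([258.3, 187.4], 0.18)]
sleeve [([252.9, 188.9], 0.9)]
spout [([267.4, 222.2], 0.59), ([259.2, 232.8], 0.34)]
mug_centre [([240.7, 323.8], 0.78), ([264.6, 225.8], 0.71)]
mug_handle [([236.9, 325.8], 0.77), ([237.1, 334.8], 0.71)]
mug [([235.3, 333.4], 0.67)]
stand [([259.7, 231.1], 0.69)]
pepper_mill [([297.1, 215.7], 0.7)]
honey_jar [([217.5, 210.5], 0.65)]
salt_shaker [([343.3, 299.3], 0.59)]
top 517.3887603878464 517.3887603878464 273.55091662275106 206.33053015384093 [[-0.3652, -0.8094, 0.46, -0.1345], [-0.9309, 0.3112, -0.1914, 0.3846], [0.0118, -0.4981, -0.8671, 1.4899], [0.0, 0.0, 0.0, 1.0]]
pin_tip []
sleeve [([225.1, 226.1], 0.8)]
spout [([265.0, 213.1], 0.82), ([227.1, 248.4], 0.53)]
mug_centre [([367.6, 210.1], 0.72)]
mug_handle [([394.1, 196.7], 0.76)]
mug [([374.3, 211.7], 0.65), ([315.8, 162.3], 0.39)]
stand [([224.7, 248.0], 0.94)]
pepper_mill [([189.1, 223.4], 0.85)]
honey_jar [([191.8, 299.6], 0.59)]
salt_shaker [([316.3, 165.0], 0.63), ([193.1, 301.1], 0.19)]
```

View pics/side0.png

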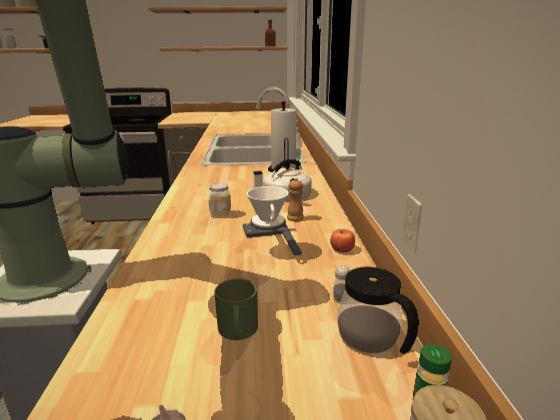

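View pics/top0.png

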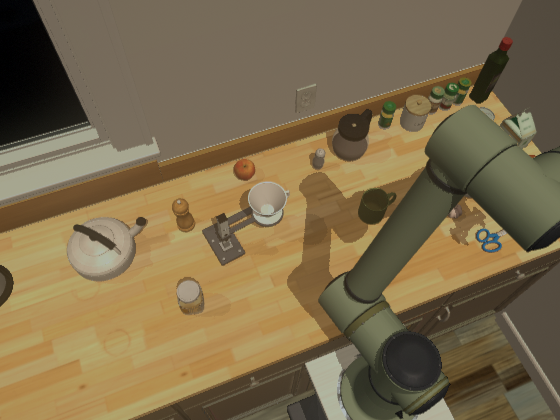

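```bash
cat > h.py <<'E'
import numpy as np
from scipy.spatial.transform import Rotation as R
SIDE=(389.4069,389.4069,276.523,212.857,np.array([[0.9982,-0.031,0.0507,0.5629],[-0.0587,-0.3768,0.9244,-0.9099],[-0.0096,-0.9258,-0.378,0.5336]]))
TOP=(517.3888,517.3888,273.551,206.33,np.array([[-0.3652,-0.8094,0.46,-0.1345],[-0.9309,0.3112,-0.1914,0.3846],[0.0118,-0.4981,-0.8671,1.4899]]))
def onz(c,p,z):
    d=c[4][:,:3]@[(p[0]-c[2])/c[0],(p[1]-c[3])/c[1],1]; o=c[4][:,3]
    return o+d*(z-o[2])/d[2]
def proj(c,P):
    q=c[4][:,:3].T@(np.asarray(P)-c[4][:,3]); return np.array([c[2]+c[0]*q[0]/q[2],c[3]+c[1]*q[1]/q[2]])
E
python3 - <<'E'
from h import *
S={"sleeve":(252.9,188.9,.15),"spout":(267.4,222.2,.086),"mugc":(240.7,323.8,0),"handle":(236.9,325.8,.06),"mug":(235.3,333.4,0),"stand":(259.7,231.1,0),"mill":(297.1,215.7,0),"honey":(217.5,210.5,0),"salt":(343.3,299.3,0)}
T={"sleeve":(225.1,226.1,.15),"spout":(265,213.1,.086),"mugc":(367.6,210.1,0),"handle":(394.1,196.7,.06),"mug":(374.3,211.7,0),"stand":(224.7,248,0),"mill":(189.1,223.4,0),"honey":(191.8,299.6,0),"salt":(316.3,165,0)}
for k in S: print(k,onz(SIDE,S[k][:2],S[k][2]).round(3),onz(TOP,T[k][:2],T[k][2]).round(3))
E
```

```text
sleeve [0.553 0.229 0.15 ] [0.565 0.245 0.15 ]
spout [0.593 0.116 0.086] [0.597 0.108 0.086]
mugc [ 0.521 -0.225  0.   ] [ 0.531 -0.23   0.   ]
handle [ 0.519 -0.308  0.06 ] [ 0.518 -0.308  0.06 ]
mug [ 0.511 -0.255  0.   ] [ 0.517 -0.248  0.   ]
stand [0.571 0.243 0.   ] [0.57  0.256 0.   ]
mill [0.706 0.362 0.   ] [0.695 0.335 0.   ]
honey [0.418 0.436 0.   ] [0.443 0.403 0.   ]
salt [ 0.759 -0.152  0.   ] [ 0.757 -0.144  0.   ]
```

The side view shows the mug at (237,308) with its handle towards the camera, the dripper at (268,210) and the stand foot at about (265,230). The top view shows the post at (222,225), the dripper at (267,203), the mug at (373,206), the mill at (182,213), the honey jar at (189,295) and the salt shaker at (319,158).

Next I check IK and take a close look with the wrist camera.

```bash
cat >> h.py <<'E'
def rotm(head,pitch,roll=1):
    """tool z along heading (rad, world) pitched down; tool y horizontal"""
    z=np.array([np.cos(pitch)*np.cos(head),np.cos(pitch)*np.sin(head),-np.sin(pitch)])
    y=roll*np.array([-np.sin(head),np.cos(head),0]); x=np.cross(y,z)
    return R.from_matrix(np.c_[x,y,z])
def tcp(g,r,off=0.019): return np.asarray(g)+r.apply([0,0,off])
def cam(f,s):
    M=np.eye(4);M[:3,:3]=R.from_rotvec(s["eef_rot"]).as_matrix();M[:3,3]=s["position"]
    return (f["fx"],f["fy"],f["cx"],f["cy"],(M@f["T_tool_cam"])[:3])
E
python3 - <<'E'
from cell import *
from h import *
yaw=0.2
def t(n,g,h,p):
    for r in (1,-1):
        o=rotm(h,np.deg2rad(p),r); q=ik(tcp(g,o),o.as_rotvec()); print(n,round(h,2),p,r,None if q is None else np.round(q,2))
for p in (20,30,38): t("sleeve",[.567,.25,.15],yaw-np.pi/2,p)
for p in (20,30): t("pre",[.567-.2*.1,.25+.1,.18+.0],yaw-np.pi/2,p)
for p in (20,30,40): t("mug",[.519,-.305,.055],np.pi/2,p)
sp=np.array([.596,.11])
for h in (0,.4,.8,1.2,1.6): t("place",[*(sp-.0715*np.array([np.cos(h),np.sin(h)])),.055],h,35)
f=grab_frame("wrist");print(f["T_tool_cam"].round(3).tolist(),f["fx"])
t("look",[.33,.17,.36],.15,50)
E
```

```text
sleeve -1.37 20 1 [ 0.68  1.13  0.43  1.78 -0.98  2.56]
sleeve -1.37 20 -1 [ 0.68  1.13  0.43  1.78 -0.98 -0.58]
sleeve -1.37 30 1 [ 0.66  0.99  0.3   1.54 -0.89  2.35]
sleeve -1.37 30 -1 [ 0.66  0.99  0.3   1.54 -0.89 -0.8 ]
sleeve -1.37 38 1 [ 0.63  0.89  0.21  1.38 -0.8   2.21]
sleeve -1.37 38 -1 [ 0.63  0.89  0.21  1.38 -0.8  -0.93]
pre -1.37 20 1 None
pre -1.37 20 -1 None
pre -1.37 30 1 [ 0.78  1.13  0.66  1.86 -0.81  2.49]
pre -1.37 30 -1 [ 0.78  1.13  0.66  1.86 -0.81 -0.66]
mug 1.57 20 1 None
mug 1.57 20 -1 None
mug 1.57 30 1 [-0.91  1.27  0.62  1.86  0.56 -2.77]
mug 1.57 30 -1 [-0.91  1.27  0.62  1.86  0.56  0.37]
mug 1.57 40 1 [-0.89  1.12  0.43  1.62  0.5  -2.66]
mug 1.57 40 -1 [-0.89  1.12  0.43  1.62  0.5   0.48]
place 0 35 1 None
place 0 35 -1 None
place 0.4 35 1 None
place 0.4 35 -1 None
place 0.8 35 1 [-0.46  0.6  -1.01 -0.45  0.9  -1.06]
place 0.8 35 -1 [-0.46  0.6  -1.01 -0.45  0.9   2.08]
place 1.2 35 1 [-0.49  0.72 -0.53  0.49  0.95 -1.77]
place 1.2 35 -1 [-0.49  0.72 -0.53  0.49  0.95  1.37]
place 1.6 35 1 [-0.43  0.93 -0.04  1.16  0.83 -2.28]
place 1.6 35 -1 [-0.43  0.93 -0.04  1.16  0.83  0.86]
[[-0.0, -0.953, -0.302, 0.078], [1.0, -0.001, 0.0, -0.0], [-0.001, -0.302, 0.953, -0.142], [0.0, 0.0, 0.0, 1.0]] 291.682119959702
look 0.15 50 1 [ 0.4  -0.58 -0.91  0.56 -0.16  0.19]
look 0.15 50 -1 [ 0.4  -0.58 -0.91  0.56 -0.16 -2.95]
```

Run:
```python
from cell import *
from h import *
import cv2
o=rotm(.2,np.deg2rad(25),-1)
for p in ([.41,.17,.24],[.39,.17,.27],[.36,.15,.3]):
    if ik(p,o.as_rotvec()) is not None: break
print(p); movep(p,o.as_rotvec())
s=get_state();f=grab_frame("wrist");c=cam(f,s);print(s["clock"],s["position"])
cv2.imwrite("pics/w1.png",f["img"][:,:,::-1])
Z={"pin_tip":.15,"sleeve":.1485,"spout":.0845,"stand":0,"pepper_mill":0}
for n in Z:
    for d in tip_of("wrist",n)[:2]: print(n,np.round(d["centre"],1),round(d["score"],2),onz(c,d["centre"],Z[n]).round(4))
np.save("c1.npy",np.array(c,dtype=object),allow_pickle=True)
```

```text
[0.36, 0.15, 0.3]Traceback (most recent call last):
  File "<stdin>", line 7, in <module>
cell.MotionError: the arm cannot take that pose within its joint ranges
```

Run:
```python
from cell import *
from h import *
import cv2
best=None
for pd in (30,35,40,45,50):
  for x in (.33,.36,.39,.42):
    for z in (.22,.26,.3,.34):
      for h in (.2,.5):
        o=rotm(h,np.deg2rad(pd),-1);p=[x,.15,z]
        if ik(p,o.as_rotvec()) is None: continue
        cp=np.array(p)+o.apply([.078,0,-.142])
        u=o.apply([-.302,0,.953]);v=np.array([.575,.2,.13])-cp;d=np.linalg.norm(v);a=np.degrees(np.arccos(u@v/d))
        if a<28 and .25<d and (best is None or d<best[0]): best=(d,a,p,h,pd)
print(best)
_,_,p,h,pd=best; o=rotm(h,np.deg2rad(pd),-1); movep(p,o.as_rotvec())
s=get_state();f=grab_frame("wrist");c=cam(f,s);print(s["clock"],s["position"])
cv2.imwrite("pics/w1.png",f["img"][:,:,::-1])
Z={"pin_tip":.15,"sleeve":.1485,"spout":.0845,"stand":0,"pepper_mill":0}
for n in Z:
    for d in tip_of("wrist",n)[:2]: print(n,np.round(d["centre"],1),round(d["score"],2),onz(c,d["centre"],Z[n]).round(4))
np.save("c1.npy",np.array(c,dtype=object),allow_pickle=True)
```

```text
(np.float64(0.3155398828777114), np.float64(16.173083240333895), [0.42, 0.15, 0.22], 0.5, 50)
3.6167 [0.42069544 0.14949336 0.22031418]
pin_tip [253.1 112.1] 0.59 [0.5556 0.2492 0.15  ]
sleeve [258.7 102.2] 0.76 [0.5701 0.2514 0.1485]
spout [383.3 174.3] 0.87 [0.5963 0.1056 0.0845]
stand [265.  176.2] 0.77 [0.5683 0.2492 0.    ]
pepper_mill [254.7  96.3] 0.77 [0.692  0.3387 0.    ]
```

View pics/w1.png

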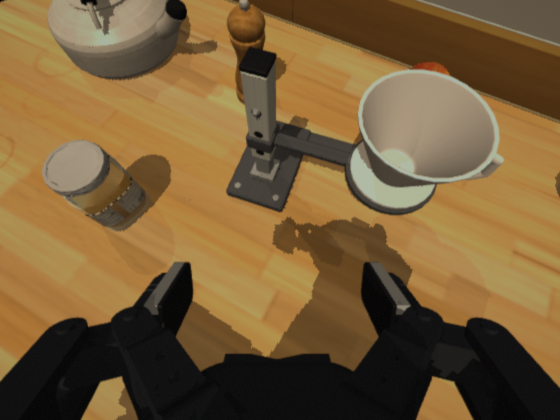

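The wrist view shows the pin at (253,112), the post cap at (257,62), the spout at (398,165) and the honey jar at (90,185). The detections agree: the stand is at about (0.5695, 0.2505) with yaw 0.187.

I'll approach the sleeve from the stand's +y side, pitched 30° down.

```bash
cat >> h.py <<'E'
YAW=0.187; S=np.array([.5695,.2505,0]); OG=rotm(YAW-np.pi/2,np.deg2rad(30),-1)
E
python3 - <<'E'
from cell import *
from h import *
import cv2
G=tcp(S+[0,0,.149],OG,.019+.002); rv=OG.as_rotvec(); bk=OG.apply([0,0,-1])
for d in (.16,.13,.11):
    P=G+bk*d
    if ik(P,rv) is not None and ik(P+[0,0,.06],rv) is not None: break
print(d,P)
q=get_state()["q"].copy(); q[0]+=.6; set_joints(q)
movep(P+[0,0,.06],rv); move_l(P,.15)
s=get_state();f=grab_frame("wrist");c=cam(f,s);print(s["clock"],s["position"],s["contact_force"])
cv2.imwrite("pics/w2.png",f["img"][:,:,::-1])
Z={"pin_tip":.15,"sleeve":.1485,"stand":0,"spout":.0845}
for n in Z:
    for d in tip_of("wrist",n)[:2]: print(n,np.round(d["centre"],1),round(d["score"],2),onz(c,d["centre"],Z[n]).round(4))
E
```

```text
0.13 [0.5519505  0.34325109 0.2035    ]
8.2667 [0.55203263 0.34315634 0.20421213] [-0.18373511  0.68144884  0.76425501]
pin_tip [296.  207.2] 0.53 [0.5532 0.2492 0.15  ]
sleeve [276.5 208.8] 0.81 [0.5703 0.253  0.1485]
stand [276.  283.2] 0.68 [0.5721 0.2472 0.    ]
stand [296.3 206.5] 0.46 [0.5654 0.1084 0.    ]
spout [276.8 159.9] 0.7 [0.5983 0.103  0.0845]
```

View pics/w2.png

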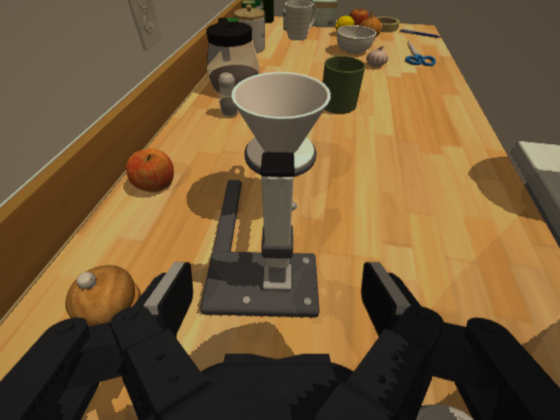

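The post is centred between the fingers at column 277 and the pin shows at (294,206). The mill at (100,295) and everything else is clear, so I'll advance and squeeze.

Run:
```python
from cell import *
from h import *
import cv2
G=tcp(S+[.0005,.0005,.149],OG,.019+.002)
print(move_l(G,.1,until_force=12))
s=get_state();print(s["clock"],s["position"]-G,s["contact_force"])
grab(24); sleep(.3)
s=get_state();print(s["clock"],s["position"]-G,s["contact_force"],s["finger_gap"],s["grasp_force"])
f=grab_frame("wrist");cv2.imwrite("pics/w3.png",f["img"][:,:,::-1])
for k in range(4):  # lift gently in parts
    r=move_l(G+[0,0,(.008,.018,.028,.033)[k]],.03,until_force=25); s=get_state(); print(r,s["clock"],(s["position"]-G).round(4),s["contact_force"].round(1),s["finger_gap"],s["grasp_force"])
    if r: break
```

```text
False
9.9667 [6.11136738e-05 5.56557856e-04 2.54657875e-04] [-0.08936136  0.00844494 -0.08787225]
10.8417 [-0.0009726   0.00020077 -0.00023878] [-5.06466567  1.25245948  2.0598048 ] 0.29044057048152017 27.417202937431284
False 11.3083 [-0.001   0.0002  0.0065] [ -4.3   3.5 -10.4] 0.2910065582954807 26.158710907475324
True 11.5917 [-0.0012  0.0001  0.0087] [4.7 1.2 0.3] 0.29142485577764465 27.117992537096143
```

Run:
```python
from cell import *
from h import *
import cv2
s=get_state();f=grab_frame("wrist");c=cam(f,s);print(s["contact_force"],s["position"])
a=cv2.imread("pics/w3.png");b=f["img"][:,:,::-1]
cv2.imwrite("pics/w4.png",cv2.resize(np.hstack([a[120:340,180:380],b[120:340,180:380]]),None,fx=2,fy=2))
for n in ["sleeve","spout"]: 
    for d in tip_of("wrist",n)[:1]: print(n,d["centre"],d["score"])
    g=grab_frame("side")
    for d in tip_of("side",n)[:1]: print("side",n,d["centre"],d["score"], "start",(252.9,188.9),(267.4,222.2))
for z in (0,.01): print(proj(SIDE,[.597,.1045,.0845+z]),proj(c,[.597,.1045,.0845+z]))
```

```text
[4.70507709 1.16434505 0.25652769] [0.57222906 0.233244   0.14720376]
sleeve [277.1, 285.8] 0.89
side sleeve [258.2, 186.9] 0.89 start (252.9, 188.9) (267.4, 222.2)
spout [279.7, 177.6] 0.63
side spout [268.9, 225.9] 0.56 start (252.9, 188.9) (267.4, 222.2)
[269.08196516 224.26458566] [276.50647169 184.17113503]
[269.02270246 221.04227349] [276.5260195  176.68831562]
```

View pics/w4.png

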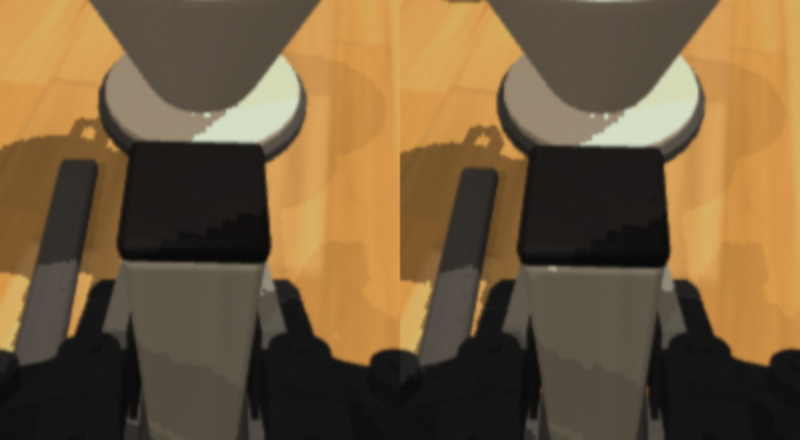

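Between the two crops the fixed cap and leg shifted down by about 2–4 px while the dripper kept its place in the image. So the sleeve rises with the gripper, and the force stop was the pin popping behind the wall. I'll continue.

Run:
```python
from cell import *
from h import *
G=tcp(S+[.0005,.0005,.149],OG,.019+.002)
def st(r): s=get_state(); print(r,round(s["clock"],2),(s["position"]-G).round(4),s["contact_force"].round(1),s["grasp_force"].round(1)); return s
st(move_l(G+[-.001,0,.020],.03,until_force=30)); 
st(move_l(G+[-.001,0,.030],.03,until_force=30))
for z in np.arange(.032,.0411,.001):
    r=move_l(G+[-.001,0,z],.02,until_force=20); s=st(r)
    if s["contact_force"][2]<-15 or r: break
f=grab_frame("wrist");c=cam(f,s)
for n in ["spout"]:
    for d in tip_of("wrist",n)[:1]: print(n,d["centre"],d["score"],[proj(c,[.597,.1045,.0845+z]).round(1) for z in (.03,.035,.04)])
f=grab_frame("side")
for n in ["spout","sleeve"]: print([ (d["centre"],d["score"]) for d in tip_of("side",n)[:1]])
```

```text
Traceback (most recent call last):
AttributeError: 'float' object has no attribute 'round'
```

Run:
```python
from cell import *
from h import *
G=tcp(S+[.0005,.0005,.149],OG,.019+.002)
def st(r): s=get_state(); print(r,round(s["clock"],2),(s["position"]-G).round(4),s["contact_force"].round(1),round(s["grasp_force"],1)); return s
st(0)
st(move_l(G+[-.001,0,.030],.03,until_force=30))
for z in np.arange(.032,.0411,.001):
    r=move_l(G+[-.001,0,z],.02,until_force=20); s=st(r)
    if s["contact_force"][2]<-15 or r: break
f=grab_frame("wrist");c=cam(f,s)
for n in ["spout"]:
    for d in tip_of("wrist",n)[:1]: print(n,d["centre"],d["score"],[proj(c,[.597,.1045,.0845+z]).round(1) for z in (.03,.035,.04)])
f=grab_frame("side")
for n in ["spout","sleeve"]: print([ (d["centre"],d["score"]) for d in tip_of("side",n)[:1]])
```

```text
0 12.61 [-0.0012  0.0002  0.0208] [-3.4  2.7 -1.2] 28.7
False 13.09 [-0.0012  0.0001  0.0307] [-5.3  4.1 -3.9] 28.6
False 13.34 [-0.0012  0.0001  0.0325] [-4.7  3.8 -4.5] 28.6
False 13.59 [-0.0012  0.0001  0.0332] [-4.1  3.4 -4.9] 28.5
False 13.84 [-0.0012  0.0002  0.0356] [-6.9  5.4  2.1] 29.4
False 14.09 [-0.0012  0.0001  0.0363] [-6.3  3.6 -1.6] 29.1
False 14.34 [-0.0012  0.0001  0.0372] [-5.6  4.  -1.2] 29.0
False 14.59 [-0.0012  0.0001  0.0379] [-4.4  4.  -1.9] 28.8
False 14.84 [-0.0012  0.0001  0.0387] [-5.5  4.7 -2.9] 28.6
False 15.09 [-0.0012  0.0002  0.0396] [-5.1  4.3 -3.8] 28.6
False 15.34 [-0.0012  0.0001  0.0402] [-3.5  4.5 -5. ] 28.4
False 15.59 [-0.0012  0.0001  0.0405] [-2.8  3.7 -9.1] 28.0
spout [278.4, 176.6] 0.57 [array([275.6, 185. ]), array([275.6, 181.3]), array([275.7, 177.6])]
[([266.0, 211.7], 0.62)]
[([258.1, 176.4], 0.82)]
```

Run:
```python
from cell import *
from h import *
import cv2
G=tcp(S+[.0005,.0005,.149],OG,.019+.002)
def st(r): s=get_state(); print(r,round(s["clock"],2),(s["position"]-G).round(4),s["contact_force"].round(1),round(s["grasp_force"],1)); return s
st(0); f=grab_frame("wrist");cv2.imwrite("pics/w5.png",cv2.resize(f["img"][120:400,180:380,::-1],None,fx=2,fy=2))
for z in np.arange(.040,.0349,-.001):
    r=move_l(G+[-.001,0,z],.02,until_force=15); s=st(r)
    if r: break
```

```text
0 15.84 [-0.0012  0.0001  0.0405] [-3.5  3.7 -9.3] 28.1
False 16.14 [-0.0012  0.0001  0.0401] [-4.   4.  -6.3] 28.4
False 16.39 [-0.0012  0.0002  0.0395] [-4.7  4.6 -5.6] 28.7
False 16.64 [-0.0012  0.0001  0.0387] [-5.3  4.9 -3.6] 28.8
False 16.89 [-0.0012  0.0001  0.0378] [-5.4  4.3 -3.7] 28.8
False 17.14 [-0.0012  0.0001  0.0373] [-6.9  4.1 -1.7] 29.1
False 17.39 [-0.0012  0.0001  0.037 ] [-7.5  4.2  1.4] 29.5
```

View pics/w5.png

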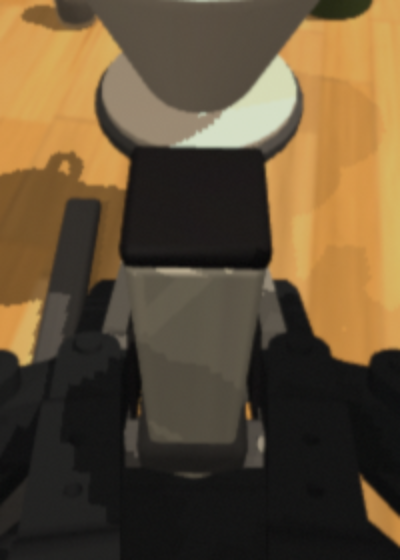

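Run:
```python
from cell import *
from h import *
G=tcp(S+[.0005,.0005,.149],OG,.019+.002)
def st(r): s=get_state(); print(r,round(s["clock"],2),(s["position"]-G).round(4),s["contact_force"].round(1),round(s["grasp_force"],1)); return s
for z in (.034,.033,.032):
    r=move_l(G+[-.001,0,z],.02,until_force=15); s=st(r)
    if r: break
```

```text
False 17.64 [-0.0012  0.0001  0.0367] [-8.8  5.7  4.9] 30.0
False 17.89 [-0.0011  0.0001  0.0365] [-9.4  5.   7.6] 30.4
False 18.14 [-0.0011  0.0001  0.0363] [-11.4   4.8  10.9] 30.9
```

It is blocked both ways, so it is latched. Release, back off and check.

Run:
```python
from cell import *
from h import *
import cv2
G=tcp(S+[.0005,.0005,.149],OG,.019+.002)
move_l(G+[-.001,0,.0365],.05); let_go()
bk=OG.apply([0,0,-1]); P=G+[0,0,.0365]+bk*.12
move_l(P,.2)
s=get_state();f=grab_frame("wrist");c=cam(f,s);print(s["clock"],s["contact_force"])
cv2.imwrite("pics/w6.png",cv2.resize(f["img"][120:330,180:380,::-1],None,fx=2.5,fy=2.5))
for n in ["sleeve","pin_tip","spout"]:
    for d in tip_of("wrist",n)[:1]: print(n,np.round(d["centre"],1),round(d["score"],2))
for z in (0,.035,.07): print(proj(c,[.57,.251,.1485+z]).round(1),proj(c,[.597,.1045,.0845+z]).round(1))
print(proj(c,[.5555,.248,.15]))
print(ik(P+[-.05,.0,.12],OG.as_rotvec()))
```

```text
19.7583 [ 0.55848285 -1.18694789 -0.58929724]
sleeve [277.8 212. ] 0.56
pin_tip [294.5 233.3] 0.58
spout [278.5 157.7] 0.85
[276.3 233.9] [275.7 179.1]
[276.6 209.6] [275.8 160.2]
[276.9 179.7] [276.  138.6]
[291.72222521 232.7482869 ]
None
```

View pics/w6.png

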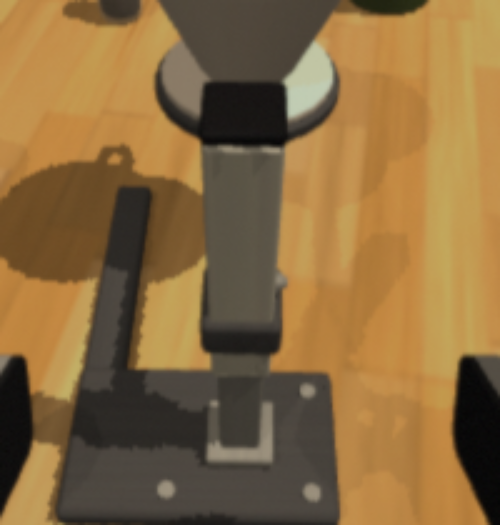

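The pin is out at crop position (283,281), the collar is up and the arm sits one hole higher, with detections matching +35 mm. Now the mug.

Run:
```python
from cell import *
from h import *
import cv2
ql=ik([.42,.15,.22],rotm(.5,np.deg2rad(50),-1).as_rotvec()); print(np.round(ql,2))
q=ql.copy(); q[0]+=.6; set_joints(q); q[0]-=1.94; set_joints(q)
h=1.48;o=rotm(h,np.deg2rad(38),-1); rv=o.as_rotvec(); G=tcp([.5195,-.303,.055],o)
for d in (.14,.12,.1,.08):
    P=G+o.apply([0,0,-d])
    if ik(P,rv) is not None: break
print(d,P); movep(P,rv)
s=get_state();f=grab_frame("wrist");c=cam(f,s);print(s["clock"],s["contact_force"])
cv2.imwrite("pics/w7.png",f["img"][:,:,::-1])
for n,z in (("mug_centre",0),("mug",0),("mug_handle",.06)):
    for d in tip_of("wrist",n)[:1]: print(n,np.round(d["centre"],1),round(d["score"],2),onz(c,d["centre"],z).round(4))
```

```text
[-0.07 -0.28 -1.12  0.12  0.35  2.69]
0.14 [ 0.51085452 -0.39795654  0.12949504]
27.2333 [-0.33964127  0.32617982 -1.01177692]
mug [271.6 198.7] 0.92 [ 0.5189 -0.2576  0.    ]
mug_handle [271.  202.8] 0.82 [ 0.5151 -0.3063  0.06  ]
```

View pics/w7.png

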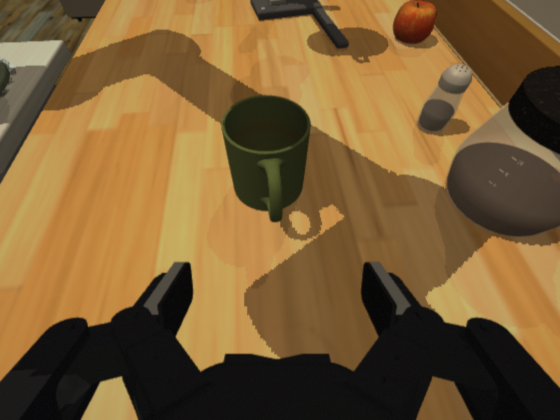

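The mug's rim is centred at about (266,122) and its handle at (273,195), nearly in line with the tool. Salt shaker and pot are clear, so I'll grasp the handle.

Run:
```python
from cell import *
from h import *
import cv2
h=1.485;o=rotm(h,np.deg2rad(38),-1); rv=o.as_rotvec(); G=tcp([.516,-.3065,.055],o)
def st(r): s=get_state(); print(r,round(s["clock"],2),(s["position"]-G).round(4),s["contact_force"].round(1),round(s["grasp_force"],1),round(s["finger_gap"],3)); return s
st(move_l(G,.1,rot=rv,until_force=10))
grab(90); sleep(.2); st(0)
move_l(G+[0,0,.012],.05); s=st(0)
f=grab_frame("wrist");c=cam(f,s)
cv2.imwrite("pics/w8.png",f["img"][:,:,::-1])
for n,z in (("mug_centre",.012),("mug",.012),("mug_handle",.072)):
    for d in tip_of("wrist",n)[:1]: print(n,np.round(d["centre"],1),round(d["score"],2),onz(c,d["centre"],z).round(4))
h2=1.2;o2=rotm(h2,np.deg2rad(38),-1)
print(ik(tcp([.597-.0715*np.cos(h2),.104-.0715*np.sin(h2),.055],o2),o2.as_rotvec()))
```

```text
False 28.95 [ 0.0001 -0.0006  0.0003] [ 0.6  0.4 -0.7] 0.0 0.999
0 29.83 [-0.      0.0001  0.0001] [-0.5  0.   0.8] 87.8 0.118
0 30.23 [ 0.0002 -0.0003  0.0122] [ 0.3 -0.2 -2.5] 87.5 0.12
mug [270.5 244. ] 0.88 [ 0.5171 -0.2558  0.012 ]
mug_handle [274.3 278.5] 0.85 [ 0.5162 -0.3053  0.072 ]
[-0.47937013  0.69459707 -0.52896995  0.48504536  0.90007041  1.39556292]
```

View pics/w8.png

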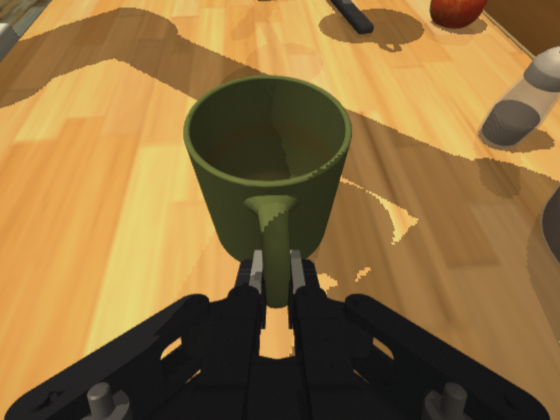

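The mug is gripped and held upright, 12 mm up. Its rim is centred at (268,130), about 4 mm left of the tool axis, so I'll allow for that. Move under the dripper.

Run:
```python
from cell import *
from h import *
import cv2
h=1.2;o=rotm(h,np.deg2rad(38),-1); rv=o.as_rotvec()
e=h+.06
g=np.array([.597-.0715*np.cos(e),.104-.0715*np.sin(e),.055]); G=tcp(g,o)
def st(r): s=get_state(); print(r,round(s["clock"],2),(s["position"]-G).round(4),s["contact_force"].round(1),round(s["grasp_force"],1)); return s
a=tcp(g+[-.02*0+.0,-.16,.012],o)
move_l(a,.12,rot=rv); st(0)
r=move_l(G+[0,0,.012],.1,until_force=12); s=st(r)
f=grab_frame("wrist");c=cam(f,s);cv2.imwrite("pics/w9.png",f["img"][:,:,::-1])
for n,z in (("mug",.012),("spout",.1195),("stand",0)):
    for d in tip_of("wrist",n)[:1]: print(n,np.round(d["centre"],1),round(d["score"],2),onz(c,d["centre"],z).round(4))
```

```text
0 32.17 [ 1.000e-04 -1.605e-01  1.190e-02] [-0.4  0.7 -2.8] 87.5
False 33.92 [ 0.0002 -0.0005  0.012 ] [ 0.8 -0.1 -2. ] 87.5
mug [272.3 244.4] 0.8 [0.5915 0.0836 0.012 ]
spout [259.8 101.8] 0.94 [0.5939 0.1026 0.1195]
```

View pics/w9.png

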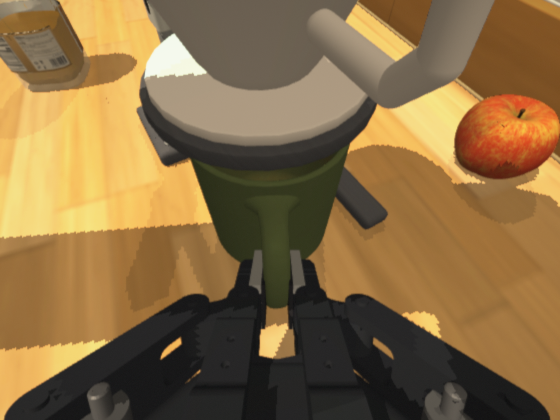

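The mug sits under the ring (ring centre at about col 260, mug at about 270), and the measured offset is only a few mm. Lower it, release, back off and check.

Run:
```python
from cell import *
from h import *
import cv2
o=R.from_rotvec(get_state()["eef_rot"])
def st(r): s=get_state(); print(r,round(s["clock"],2),s["position"].round(4),s["contact_force"].round(1)); return s
p=get_state()["position"]
p=p+[-.0015,-.0005,0]
st(move_l(p-[0,0,.014],.03,until_force=6))
let_go(); sleep(.2); st(0)
p=get_state()["position"]
move_l(p+o.apply([0,0,-.12]),.12); sleep(.3); s=st(0)
f=grab_frame("wrist");c=cam(f,s);cv2.imwrite("pics/w10.png",f["img"][:,:,::-1])
for n,z in (("mug",0),("spout",.1195),("sleeve",.1835),("pin_tip",.15),("mug_handle",.06),("mug_centre",0)):
    for d in tip_of("wrist",n)[:1]: print(n,np.round(d["centre"],1),round(d["score"],2),onz(c,d["centre"],z).round(4))
```

```text
True 34.56 [0.5795 0.049  0.0433] [-0.8 -0.3  3.9]
0 35.48 [0.5788 0.049  0.0425] [0.6 0.7 1.4]
0 36.92 [ 0.5444 -0.0387  0.1162] [-0.3  0.1 -1. ]
mug [273.7 200.9] 0.95 [0.5882 0.0816 0.    ]
spout [271.1  92.7] 0.81 [0.5958 0.1043 0.1195]
pin_tip [217.7 111.6] 0.26 [0.5429 0.0555 0.15  ]
mug_handle [274.4 207.1] 0.66 [0.5714 0.0344 0.06  ]
```

View pics/w10.png

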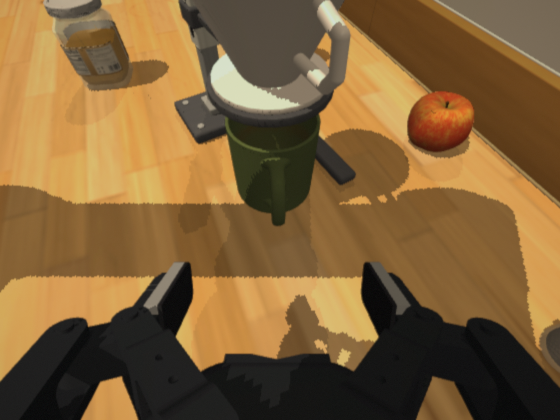

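The mug stands upright under the ring (mug at (272,165), ring at (270,90)), the axis offset is about 5 mm, and the gripper is clear.

```bash
python3 -c "
from cell import *
print(sign_off())"
```

```text
the job is handed in; nothing more can be done
None
```

The dripper arm is latched one hole up and the mug stands upright under the spout, about 5 mm off its axis by the last picture. I handed the job in at about 37 s, with no verdict returned.

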